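# Unlatch and open the guard gate of a bench shaker

## Robot

A 6-joint arm with a two-finger parallel gripper is mounted at the origin on the work surface. World frame = base frame: x ahead of the robot, y to its left, z up, the work surface at z = 0. Lengths are in m, angles in rad, forces in N, time in s.
With the tool pointing down it reaches from about 0.3 to 0.875 m from the base axis. Payload 6.4 kg.
Tool frame: the origin (TCP) lies midway between the tips of the shut fingers; the grasp point (between the pads) lies 19 mm behind it; z points along the fingers, x is the direction in which the jaws open and shut, and the axes are right-handed (so a half turn about z gives the same grasp; the last joint's range is limited). The gripper opens to 85 mm and grips with 20 to 120 N. Pads are 22 mm wide; open, the fingers measure 114 mm over their backs; the gripper's body (76 mm by 85 mm) begins 54 mm behind the grasp point. The pads swing forward as they close: fully open they stand 13 mm farther back than shut.
Start: joints at [0.924, 0.181, 1.607, -0, 1.354, -0.206], TCP at [0.245, 0.52, 0.231] pointing down, gripper open.
Joint ranges: [-2.99, 2.99], [-0.89, 2.07], [0.3, 2.58], [-1.14, 4.28], [0, 2.63], [-3.12, 3.12]. Speed limits (rad/s): [2.57, 2.57, 3.01, 3.14, 3.14, 3.14].

## Interface

Orientations are given as a unit quaternion [x, y, z, w].
In Python, from bench import telemetry, cams, ticket gives the robot as it stands.
- The arm moves only by the tool arm_command, never from a script. Its argument "targets" is a list of rows, each a list of 5 numbers: the finger opening in m, from 0 to 0.0854, then the shift along the tool's x, y, z in m, then the turn about the tool's z in rad. In form: [[fingers, x, y, z, twist], ...]. A call has 1 to 12 rows; each row is the pose to reach, as a shift and turn from the pose commanded when the call began, along the tool's axes at that moment; what a row does not reach only later rows make up. A row lasts 1/12 s, in which the tool goes at most 41.7 mm and 7.16 degrees, less where a joint would pass 70% of its speed; a pose out of reach is approached as far as the arm can. A call with a gripper value outside its range is refused whole. The fingers move at their own pace and stop on an object; "grip_force" is the grip in N (left out, the last holds). Time passes only in rows, so rows that repeat a pose let the fingers close. It gives the time, the measured TCP pose, the force and the opening at its end, in the units of the state.
- telemetry.observe(): the state, without advancing time (a new reading comes with each control period).
- cams.grab_frame(name): name is "scene" or "top" or "wrist"; returns the picture (480x640x3 uint8, red, green, blue); there is no depth.
- cams.camera_params(name): a dict with "camera_matrix" (3x3 intrinsics, pixels), "R" (3x3) and "t" (3): a world point X has camera coordinates R X + t. Camera axes: x right, y down, z forward; pixel columns grow to the right and rows downward; lengths in m; the calibration is good to about 2 mm. A picture is of the moment at which its call begins: read the wrist's pose just before it. camera_params takes no time and is no camera call; for the wrist camera it gives the pose at the moment of the call.
- ticket.job_done(): hands the job in, once; it reports no verdict.
The state is a dict: "time_s": time; "joints": joint angles; "qvel": joint speeds; "joint_efforts": joint torques, N m; "tcp_pos": TCP position; "tcp_rot": TCP orientation; "wrist_force": force on the tool from outside, world axes, zero at the start; "torque": the same for the moment, N m; "grip_width": finger opening in m.
Only numpy, scipy, OpenCV 4.12 (cv2) and the standard library are available. Lean on these libraries where they do the work, as an engineer would, in place of code of your own. Each camera call takes 0.05 s, during which the arm holds its last target.

## Task

Open the guard gate of the small bench shaker: pinch the blue knob of the latch bar, lift the bar until it can pass out over the hook of the orange keeper, swing the gate open to about a right angle, and let go with the bar dropped back to rest. The keeper's height was set by hand and is different every time, so feel for its gap with no more than a light touch and never force the bar against it; swing the gate gently and leave the jar in the shaker and the glassware and box on the bench where they are.

Things in the scene. Friction and masses are not known exactly. Their poses are not given: they have to be found in the camera images.
- bar_knob (a point): Middle of the blue knob's stem: round, level, 14 mm thick, 34 mm long, square out from the gate, 24 mm disc on its outer end; on a lug of the steel latch bar, 26 mm above the bar's middle. 196 mm above the bench at rest, 28 mm out from the gate's outer face. Pinch from above, fingers closing along the gate. Axes turn with gate and bar: x into the shaker when shut, y from hinge to keeper, z up.
- gate_hinge (a point): Point on the gate's vertical hinge line at the height of the resting bar's middle (170 mm), fixed to the shaker. -x points square out of the shut gate (the way it opens), +y along the shut gate to the keeper, z up. When shut the knob's stem middle lies 135 mm along +y, 31 mm along -x, 26 mm up from here. Gate: clear panel, aluminium frame, 185 mm long, 108 mm high.
- gate (a joint): Gate angle about its hinge, rad: 0 shut, grows as it swings out (anticlockwise from above), stop at 1.8. Friction about 0.12 N m: it stays where it is left. With the bar in the keeper it can move only about 0.03 rad.
- bar (a joint): Lift angle of the latch bar, rad: 0 at rest on its pin (level), grows as its free end rises. It pivots (at the bar's middle height) on the gate 105 mm from the knob and 170 mm from the keeper (along the bar), and falls back to 0 by its weight (about 1 N at the knob). It can lift to 0.5, but inside the keeper the upper lip stops it before that, at 0.06 to 0.30.
- keeper: Post (10 x 20 x 160 mm, origin mid-foot) with the orange keeper, set by hand at a height NOT in any reading. A hook: its nose, outside the bar, tops 4 to 44 mm above the resting bar's underside. A lip overhangs the bar, 17 mm above the nose's top: 7 mm play for the bar (4.3 mm at the knob). Lip just touched: go half of that lower. 21 mm of travel outwards clears the nose. Over 8 N bends it.
- jar: Glass jar with a red lid, 48 mm diameter, 75 mm tall, standing on the shaker's platform inside the guard. Origin at the centre of its underside. To be left alone.
- bottle: Amber bottle with a black cap, 56 mm diameter, 130 mm tall, on the bench. Origin at the centre of its underside. To be left alone.
- beaker: Glass beaker, 66 mm diameter, 85 mm tall, on the bench. Origin at the centre of its underside. To be left alone.
- tipbox: Blue box with a yellow lid, 122 x 87 x 62 mm, on the bench. Origin at the centre of its underside. To be left alone.
- bar_tip (a point): Middle of the latch bar where it crosses the keeper, 65 mm past the knob along the bar; the bar (8 mm thick, 10 mm high) ends 15 mm further on. Same axes as the knob. The keeper is 6 mm wide (its post 20 mm) along the bar and reaches at most 60 mm above the resting bar's middle.
- guard: The shaker: white housing 240 x 260 mm with a clear guard box on top, roof 193 mm above the bench. Origin at the centre of its underside; the gate is in its -x side, 115 mm from the origin. It does not move.

How it is judged:
By the outcome, as a careful person would: the job done as asked, in the order asked, and still so for the second after the job is handed in, with the robot touching nothing.
It also fails if it takes over 67 s, if anything falls off the work surface, if the arm or the gripper's body presses on something with over 40 N, if the wrist force passes 120 N, or if a joint passes its speed limit or range.

## Working session

There is one attempt and no reset: what is moved stays moved. The work goes in short steps, Python scripts to look and compute and a tool call to move; the robot and the scene stay as the last step left them, time stands still between calls to the robot, and variables do not carry over. Pictures are saved under pics/ and viewed, and the job is handed in when it is done.

Besides the shell and the picture viewer there is one more tool, called after "Request:" by a JSON object that holds its "name" and its "arguments", one argument or row to a line. arm_command: Moves the arm, as the interface text tells. Its arguments: {"type":"object","properties":{"targets":{"type":"array","items":{"type":"array","items":{"type":"number"}}},"grip_force":{"type":"number"}},"required":["targets"]}

```bash
ls; mkdir -p pics; cat > h.py <<'E'
import numpy as np, cv2
from bench import telemetry, cams, ticket
def snap(n,fn):
    p=cams.camera_params(n); im=cams.grab_frame(n)
    cv2.imwrite('pics/'+fn,cv2.cvtColor(im,cv2.COLOR_RGB2BGR)); return im,p
E
python3 - <<'E'
from h import *
print(telemetry.observe())
for n in ('scene','top','wrist'):
    im,p=snap(n,n+'1.png'); print(n,p)
    np.save(n+'1.npy',im)
    import pickle; pickle.dump(p,open(n+'1.pkl','wb'))
E
```

```text
pics
{'time_s': 0.0, 'joints': array([ 9.23689941e-01,  1.81537408e-01,  1.60799362e+00,  4.23451970e-06,
        1.35378692e+00, -2.06291344e-01]), 'qvel': array([-0.00146418,  0.00037772,  0.00042621, -0.00147685, -0.00078209,
       -0.00071187]), 'joint_efforts': array([-2.32812185e-03, -4.44883025e+01, -3.51327574e+01, -5.46536867e-04,
        9.14960779e-03,  6.27321768e-06]), 'tcp_pos': array([0.24498453, 0.51960185, 0.23039314]), 'tcp_rot': array([ 8.44593541e-01,  5.35407327e-01, -8.08464903e-04,  3.00900806e-04]), 'wrist_force': array([-0.9424583 , -0.24429376,  0.637765  ]), 'torque': array([ 0.00167342,  0.01446784, -0.0508888 ]), 'grip_width': 0.08541179392154767}
scene {'camera_matrix': array([[583.11937031,   0.        , 315.57331526],
       [  0.        , 583.11937031, 228.37293307],
       [  0.        ,   0.        ,   1.        ]]), 'R': array([[-0.04982241,  0.99875654, -0.00175877],
       [ 0.80921317,  0.03933487, -0.58619691],
       [-0.58539882, -0.03062896, -0.8101667 ]]), 't': array([ 0.12253951, -0.38236558,  1.58869435])}
top {'camera_matrix': array([[570.11691156,   0.        , 310.78311867],
       [  0.        , 570.11691156, 235.67160227],
       [  0.        ,   0.        ,   1.        ]]), 'R': array([[-0.01163612, -0.99992629, -0.00346737],
       [-0.99583912,  0.01190186, -0.09034816],
       [ 0.09038277,  0.00240164, -0.99590421]]), 't': array([-0.10587829,  0.56016034,  1.4698238 ])}
wrist {'camera_matrix': array([[421.63354024,   0.        , 323.22819365],
       [  0.        , 421.63354024, 235.51555232],
       [  0.        ,   0.        ,   1.        ]]), 'R': array([[ 0.4262524 ,  0.90460108, -0.00240483],
       [ 0.87098056, -0.40968929,  0.27119651],
       [ 0.24433942, -0.11769272, -0.962521  ]]), 't': array([-0.57363512, -0.03572255,  0.37839747])}
```

View pics/scene1.png

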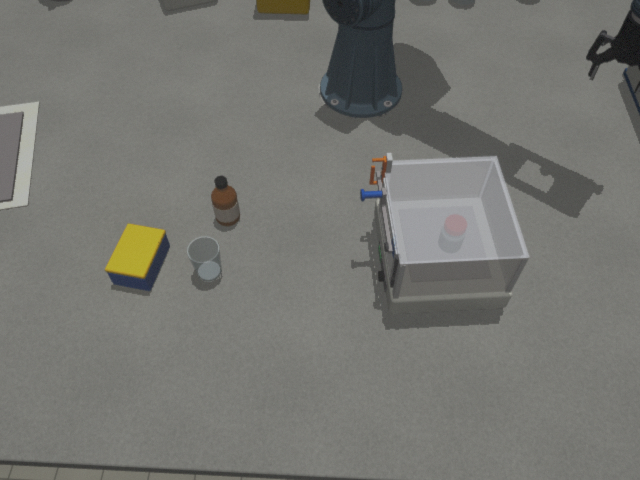

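View pics/top1.png

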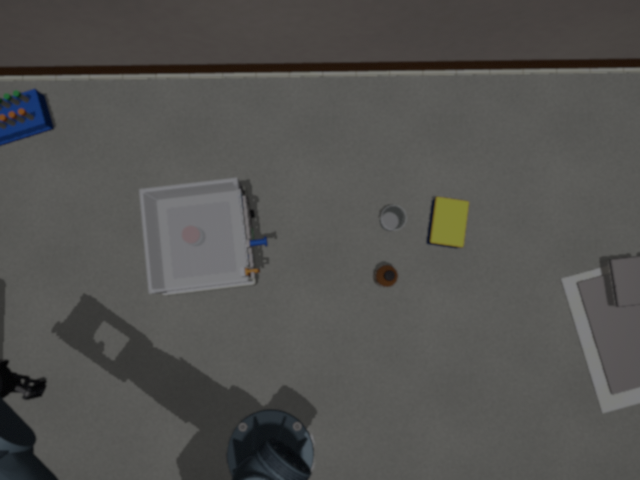

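View pics/wrist1.png

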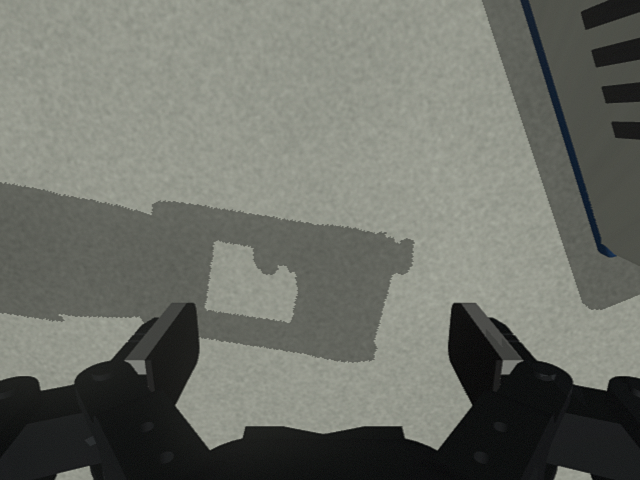

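```bash
cat >> h.py <<'E'
def ray(p,uv):
    K=np.array(p['camera_matrix']);R=np.array(p['R']);t=np.array(p['t'])
    d=R.T@np.linalg.solve(K,[uv[0],uv[1],1.]); return -R.T@t,d/np.linalg.norm(d)
def plane(p,uv,z):
    c,d=ray(p,uv); return c+d*(z-c[2])/d[2]
def proj(p,X):
    K=np.array(p['camera_matrix']);x=K@(np.array(p['R'])@np.asarray(X,float)+np.array(p['t'])); return x[:2]/x[2]
def tri(obs):
    A=np.zeros((3,3));b=np.zeros(3)
    for p,uv in obs:
        c,d=ray(p,uv);M=np.eye(3)-np.outer(d,d);A+=M;b+=M@c
    X=np.linalg.solve(A,b); return X,[np.round(proj(p,X)-uv,2) for p,uv in obs]
def comps(im,lo,hi,box,amin=8):
    hsv=cv2.cvtColor(im,cv2.COLOR_RGB2HSV);m=cv2.inRange(hsv,lo,hi)
    k=np.zeros_like(m);x0,y0,x1,y1=box;k[y0:y1,x0:x1]=m[y0:y1,x0:x1]
    n,l,s,c=cv2.connectedComponentsWithStats(k)
    return [(s[i].tolist(),c[i].round(1).tolist()) for i in range(1,n) if s[i][4]>=amin],k
E
python3 - <<'E'
from h import *
import pickle
s=np.load('scene1.npy');t=np.load('top1.npy')
for n,im,b in(('scene',s,(340,140,420,300)),('top',t,(220,170,300,300))):
    print(n,'blue',comps(im,(105,120,50),(130,255,255),b)[0],'or',comps(im,(3,120,60),(18,255,255),b)[0])
a=cv2.resize(s[140:300,340:540],None,fx=4,fy=4,interpolation=cv2.INTER_CUBIC)[:600]
cv2.imwrite('pics/a.png',a[:,:,::-1])
a=cv2.resize(t[170:300,130:290],None,fx=4,fy=4,interpolation=cv2.INTER_CUBIC)
cv2.imwrite('pics/b.png',a[:,:,::-1])
E
```

```text
scene blue [([361, 189, 21, 10, 130], [370.6, 193.5])] or [([372, 156, 15, 21, 91], [381.6, 162.9]), ([370, 166, 7, 18, 57], [372.5, 176.1])]
top blue [([250, 237, 17, 9, 102], [258.3, 241.7])] or [([246, 269, 13, 6, 48], [251.2, 270.9])]
```

View pics/a.png

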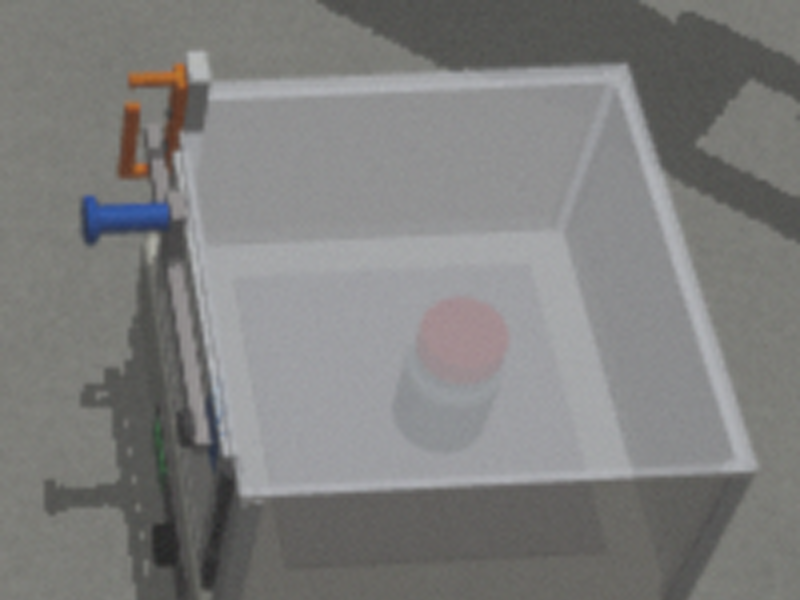

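View pics/b.png

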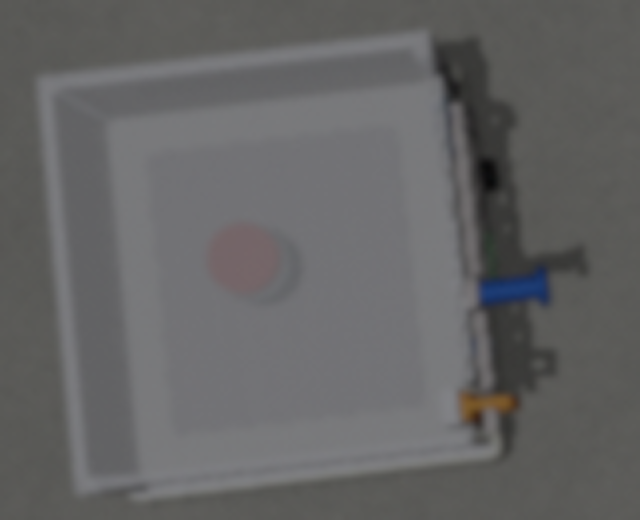

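```bash
python3 - <<'E'
from h import *
import pickle
s=np.load('scene1.npy');t=np.load('top1.npy')
ps=pickle.load(open('scene1.pkl','rb'));pt=pickle.load(open('top1.pkl','rb'))
S=lambda u,v:(340+u/4-.375,140+v/4-.375); T=lambda u,v:(130+u/4-.375,170+v/4-.375)
for nm,a,b in [('disc centre',(91,220),(544,287)),('stem inner',(168,217),(484,290)),('lip outer end top',(132,79),(516,403)),('roof far-left NW',(625,68),(82,490)),('roof NE',(750,465),(40,77)),('roof hinge corner',(240,492),(430,35))]:
    print(nm,*tri([(ps,S(*a)),(pt,T(*b))]))
for nm,b in [('NW',(82,490)),('NE',(40,77)),('hinge c',(430,35))]:
    print(nm,plane(pt,T(*b),.193))
for nm,b in [('NW',(625,68)),('NE',(750,465)),('hinge c',(240,492))]:
    print(nm,plane(ps,S(*b),.193))
print('nose top',plane(ps,S(132,105),.2))
E
```

```text
disc centre [ 0.53165216 -0.00664928  0.19192797] [array([-0.52,  0.02]), array([-0.43,  0.01])]
stem inner [0.53014053 0.02906029 0.19440661] [array([-1.07,  0.04]), array([-0.88,  0.01])]
lip outer end top [0.46363099 0.00944332 0.21831784] [array([-1.57,  0.06]), array([-1.35,  0.03])]
roof far-left NW [0.41739656 0.26253218 0.18949056] [array([-1.04,  0.09]), array([-0.9 , -0.06])]
roof NE [0.65873248 0.28753393 0.19283698] [array([-0.02,  0.  ]), array([-0.01, -0.  ])]
roof hinge corner [0.6816561  0.060032   0.18901581] [array([-0.53,  0.01]), array([-0.4 , -0.01])]
NW [0.41724094 0.25944902 0.193     ]
NE [0.65869827 0.28744962 0.193     ]
hinge c [0.68085168 0.05856858 0.193     ]
NW [0.42038067 0.26336594 0.193     ]
NE [0.65883892 0.28750454 0.193     ]
hinge c [0.68415244 0.06042394 0.193     ]
nose top [0.46377661 0.01391441 0.2       ]
```

Request:
{"name": "arm_command", "arguments": {
  "targets": [
    [0.085, -0.005, 0.007, -0.02, 0.03],
    [0.085, -0.02, 0.03, -0.05, 0.12],
    [0.085, -0.04, 0.056, -0.075, 0.22],
    [0.085, -0.062, 0.087, -0.09, 0.32],
    [0.085, -0.084, 0.118, -0.1, 0.42],
    [0.085, -0.106, 0.149, -0.1, 0.52],
    [0.085, -0.128, 0.18, -0.1, 0.62],
    [0.085, -0.15, 0.211, -0.1, 0.72],
    [0.085, -0.172, 0.242, -0.1, 0.82],
    [0.085, -0.194, 0.273, -0.1, 0.92],
    [0.085, -0.216, 0.304, -0.1, 1.0],
    [0.085, -0.236, 0.332, -0.1, 1.03]
  ]
}}

```text
time_s: 1.15
tcp_pos: [0.4454, 0.1629, 0.3312]
tcp_rot: [0.999, 0.048, 0.0, 0.0]
wrist_force: [0.5, 0.0, 1.0]
grip_width: 0.0847
```

Request:
{"name": "arm_command", "arguments": {
  "targets": [
    [0.05, 0.012, 0.027, 0, 0],
    [0.05, 0.026, 0.058, 0, 0],
    [0.05, 0.04, 0.09, 0, 0],
    [0.05, 0.054, 0.122, 0, 0],
    [0.05, 0.064, 0.144, 0, 0],
    [0.05, 0.07, 0.157, 0, 0],
    [0.05, 0.072, 0.161, 0, 0],
    [0.05, 0.072, 0.161, 0, 0]
  ]
}}

```text
time_s: 1.82
tcp_pos: [0.5326, 0.0117, 0.3308]
tcp_rot: [0.999, 0.049, -0.0, -0.0]
wrist_force: [0.5, 0.1, -0.2]
grip_width: 0.0501
```

```bash
python3 - <<'E'
from h import *
import pickle
s=telemetry.observe();print(s['tcp_pos'],s['tcp_rot'],s['wrist_force'],s['joints'])
im,p=snap('wrist','w2.png');np.save('w2.npy',im);pickle.dump(p,open('w2.pkl','wb'))
print(-p['R'].T@p['t'])
E
```

```text
[0.53261341 0.0116738  0.33083707] [ 9.98779669e-01  4.93848167e-02 -4.91164949e-04 -2.68986956e-04] [ 0.48446252  0.12045789 -0.24933968] [-2.01219112e-01  1.90617188e-02  1.58347284e+00  2.77670642e-04
  1.54014316e+00 -3.00037613e-01]
[0.52627743 0.07974002 0.47290353]
```

View pics/w2.png

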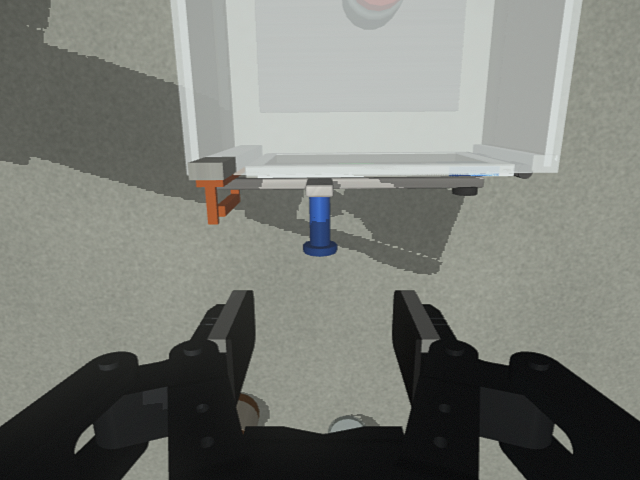

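```bash
python3 - <<'E'
from h import *
import pickle
w=np.load('w2.npy');pw=pickle.load(open('w2.pkl','rb'))
ps=pickle.load(open('scene1.pkl','rb'));pt=pickle.load(open('top1.pkl','rb'))
S=lambda u,v:(340+u/4-.375,140+v/4-.375); T=lambda u,v:(130+u/4-.375,170+v/4-.375)
c,m=comps(w,(105,120,40),(130,255,255),(280,170,360,270));print(c)
for r in range(186,258,4):
    x=np.flatnonzero(m[r]);print(r,x.min() if len(x) else None,x.max() if len(x) else None,end='; ')
print()
print('disc',*tri([(pw,(320,247)),(ps,S(91,220)),(pt,T(544,287))]))
print('inner',*tri([(pw,(319,194)),(ps,S(168,217)),(pt,T(484,290))]))
for z in (.192,.196): print(plane(pw,(319,194),z),plane(pw,(320,245),z))
print('lip end',*tri([(pw,(212,221)),(ps,S(132,79))]))
a=cv2.resize(w[150:250,170:350],None,fx=4,fy=4,interpolation=cv2.INTER_CUBIC);cv2.imwrite('pics/c.png',a[:,:,::-1])
E
```

```text
[([304, 197, 33, 59, 1269], [319.4, 228.1])]
186 None None; 190 None None; 194 None None; 198 310 328; 202 310 328; 206 310 329; 210 310 329; 214 310 329; 218 310 328; 222 310 328; 226 310 328; 230 310 329; 234 310 329; 238 311 328; 242 307 333; 246 304 335; 250 304 335; 254 308 330; 
disc [ 0.53201403 -0.00695726  0.19276108] [array([-0.25, -0.79]), array([-0.65, -0.12]), array([-0.33, -0.17])]
inner [0.5291011  0.02932113 0.19317832] [array([1.65, 0.57]), array([-1.  ,  0.03]), array([-0.94,  0.5 ])]
[0.52796575 0.02938733 0.192     ] [ 0.53212089 -0.0062999   0.192     ]
[0.5279417  0.03010434 0.196     ] [ 0.53203768 -0.00507471  0.196     ]
lip end [0.46401931 0.01173103 0.21971124] [array([ 0.72, -1.11]), array([-0.34, -0.24])]
```

View pics/c.png

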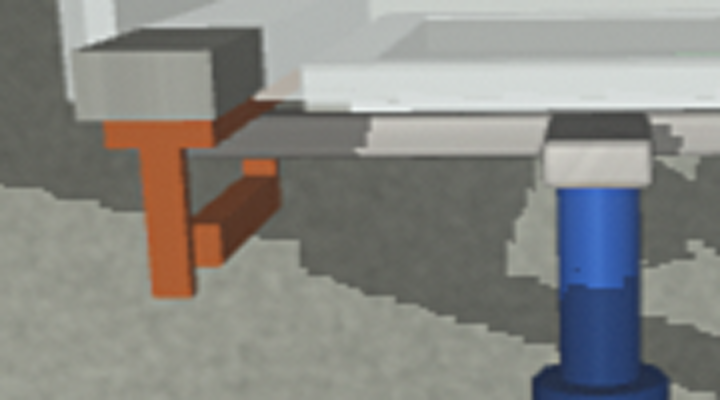

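Request:
{"name": "arm_command", "arguments": {
  "targets": [
    [0.045, -0.0005, 0, 0.015, 0],
    [0.045, -0.001, 0, 0.035, 0],
    [0.045, -0.0015, 0, 0.055, 0],
    [0.045, -0.002, 0, 0.075, 0],
    [0.045, -0.0025, 0, 0.088, 0],
    [0.045, -0.0025, 0, 0.095, 0],
    [0.045, -0.0025, 0, 0.095, 0],
    [0.045, -0.0025, 0, 0.095, 0]
  ]
}}

```text
time_s: 2.53
tcp_pos: [0.5301, 0.0127, 0.2369]
tcp_rot: [0.999, 0.051, 0.0, -0.0]
wrist_force: [1.0, -0.3, -0.1]
grip_width: 0.045
```

```bash
python3 - <<'E'
from h import *
import pickle
s=telemetry.observe();print(s['tcp_pos'],s['tcp_rot'],s['wrist_force'],s['torque'])
im,p=snap('wrist','w3.png');np.save('w3.npy',im);pickle.dump(p,open('w3.pkl','wb'))
c,m=comps(im,(105,120,40),(130,255,255),(240,120,400,400));print(c)
for r in range(120,400,8):
    x=np.flatnonzero(m[r])
    if len(x): print(r,x.min(),x.max(),end='; ')
E
```

```text
[0.5300551  0.01267633 0.23685654] [ 9.98716521e-01  5.06484848e-02  1.99981463e-04 -4.39124464e-05] [ 0.98443815 -0.27152649 -0.13523133] [-0.04342568  0.00130507  0.02050198]
[([299, 239, 49, 86, 2812], [322.6, 285.2])]
240 308 336; 248 308 336; 256 308 336; 264 309 337; 272 309 337; 280 309 336; 288 309 336; 296 309 336; 304 300 346; 312 299 346; 320 304 341;
```

View pics/w3.png

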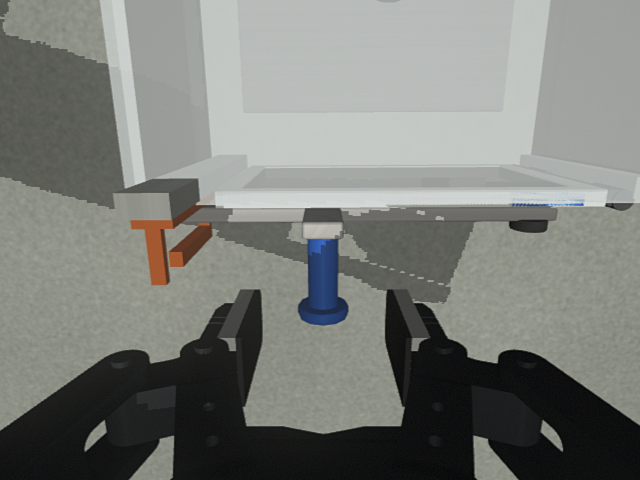

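```bash
python3 - <<'E'
from h import *
import pickle
p2=pickle.load(open('w2.pkl','rb'));p3=pickle.load(open('w3.pkl','rb'))
ps=pickle.load(open('scene1.pkl','rb'))
S=lambda u,v:(340+u/4-.375,140+v/4-.375)
C=lambda u,v:(170+u/4-.375,150+v/4-.375)
print('disc',*tri([(p2,(319.7,247)),(p3,(322.7,308))]))
print('stem in',*tri([(p2,(319.2,197.5)),(p3,(322,239))]))
print('stem in',*tri([(p2,(319.2,197.5)),(p3,(322,239)),(ps,S(168,217))]))
print('lip outer top end',*tri([(p2,C(174,298)),(p3,(160,284.5)),(ps,S(132,79))]))
im=np.load('w3.npy');a=cv2.resize(im[170:300,100:250],None,fx=5,fy=4.6,interpolation=cv2.INTER_CUBIC);cv2.imwrite('pics/d.png',a[:,:,::-1])
E
```

```text
disc [ 0.53200585 -0.00707408  0.19424469] [array([-0.,  0.]), array([ 0., -0.])]
stem in [0.52820779 0.02799449 0.19726169] [array([-0.13,  0.01]), array([ 0.19, -0.02])]
stem in [0.52874871 0.02869008 0.19475225] [array([ 0.82, -1.63]), array([ 1.54, -2.91]), array([-1.26, -0.65])]
lip outer top end [0.46574413 0.01080951 0.22272496] [array([ 1.12, -1.34]), array([ 1.35, -1.63]), array([-0.69, -0.66])]
```

View pics/d.png

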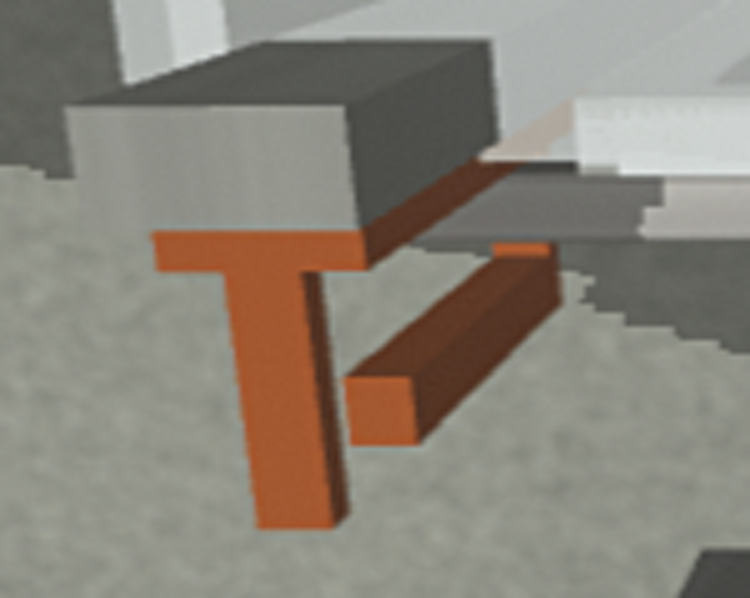

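Request:
{"name": "arm_command", "arguments": {
  "targets": [
    [0.045, 0, 0.0005, 0.01, 0],
    [0.045, 0, 0.001, 0.024, 0],
    [0.045, 0, 0.001, 0.038, 0],
    [0.045, 0, 0.001, 0.05, 0],
    [0.045, 0, 0.001, 0.057, 0],
    [0.045, 0, 0.001, 0.06, 0],
    [0.045, 0, 0.001, 0.06, 0],
    [0.045, 0, 0.001, 0.06, 0]
  ]
}}

```text
time_s: 3.25
tcp_pos: [0.5306, 0.0106, 0.1767]
tcp_rot: [0.999, 0.05, 0.0, 0.0]
wrist_force: [-1.3, 0.1, -0.5]
grip_width: 0.0446
```

```bash
python3 - <<'E'
from h import *
s=telemetry.observe();print(s['tcp_pos'],s['tcp_rot'],s['wrist_force'],s['torque'])
snap('wrist','w4.png')
E
```

```text
[0.53055702 0.0106166  0.17669593] [9.98751585e-01 4.99518392e-02 2.80309154e-04 7.58633991e-05] [-1.28384015  0.08298721 -0.5195026 ] [-0.01114778  0.01010795 -0.02537742]
```

View pics/w4.png

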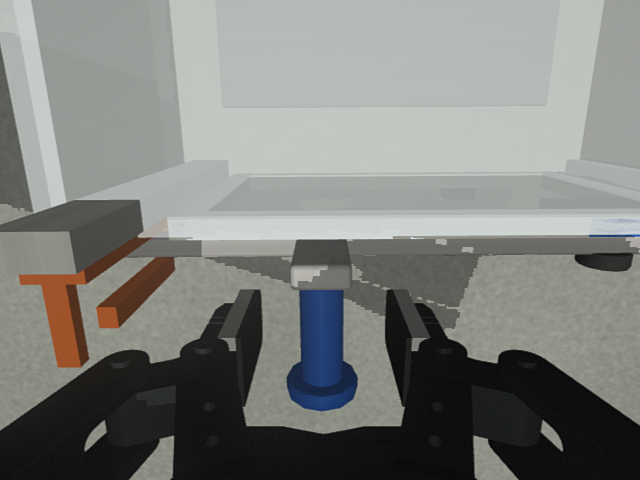

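Request:
{"name": "arm_command", "arguments": {
  "grip_force": 25,
  "targets": [
    [0.035, 0, 0, 0, 0],
    [0.025, 0, 0, 0, 0],
    [0.018, 0, 0, 0, 0],
    [0.012, 0, 0, 0, 0],
    [0.01, 0, 0, 0, 0],
    [0.01, 0, 0, 0, 0],
    [0.01, 0, 0, 0, 0],
    [0.01, 0, 0, 0, 0]
  ]
}}

```text
time_s: 3.97
tcp_pos: [0.53, 0.0106, 0.1767]
tcp_rot: [0.999, 0.05, -0.0, 0.0]
wrist_force: [-4.6, -1.0, 6.0]
grip_width: 0.0132
```

```bash
python3 - <<'E'
from h import *
s=telemetry.observe();print(s['tcp_pos'],s['wrist_force'],s['torque'],s['grip_width'],s['joint_efforts'])
E
```

```text
[0.53000462 0.01058678 0.17666471] [-4.62778026 -0.99447284  6.00173919] [-0.1351525   0.69241951  0.08587707] 0.01321951939360579 [  0.39361093 -37.87579179 -32.90545821   0.55125883  -1.25130672
   0.08124408]
```

Request:
{"name": "arm_command", "arguments": {
  "targets": [
    [0.01, -0.0003, 0, -0.0004, 0],
    [0.01, -0.0005, 0, -0.0007, 0],
    [0.01, -0.0005, 0, -0.0007, 0],
    [0.01, -0.0005, 0, -0.0007, 0]
  ]
}}

```text
time_s: 4.3
tcp_pos: [0.5299, 0.0106, 0.1768]
tcp_rot: [0.999, 0.05, 0.0, 0.0]
wrist_force: [0.7, -0.7, -0.9]
grip_width: 0.0129
```

```bash
python3 - <<'E'
from h import *
s=telemetry.observe();print(s['tcp_pos'],s['wrist_force'],s['torque'],s['grip_width'])
E
```

```text
[0.52994135 0.01063463 0.17682046] [ 0.66446956 -0.74406138 -0.91865242] [-0.11309766 -0.09785371  0.05389886] 0.012944080154959951
```

```bash
python3 - <<'E'
from h import *
import pickle
p2=pickle.load(open('w2.pkl','rb'));p3=pickle.load(open('w3.pkl','rb'))
ps=pickle.load(open('scene1.pkl','rb'))
# w4 camera: offset of w3 by tcp move
p4=dict(p3);p4['t']=p3['t']-p3['R']@(np.array([.53056,.01062,.17670])-np.array([.53006,.01268,.23686]))
pn=cams.camera_params('wrist'); s=telemetry.observe()
p4b=dict(pn);p4b['t']=pn['t']-pn['R']@(np.array([.53056,.01062,.17670])-s['tcp_pos'])
for q in (p4b,):
  print('nosetop',*tri([(p2,(221.4,211)),(p3,(175.6,259)),(q,(107.5,317))]))
  print('lip end top',*tri([(p2,(213,224)),(p3,(159,284.5)),(q,(72,366))]))
  print('lip plate front-right',*tri([(p2,(223.5,186.5)),(p3,(174,228.5)),(q,(82,284))]))
  print('knob disc',*tri([(p2,(319.7,247)),(p3,(322.7,308)),(q,(322,382))]))
cv2.imwrite('pics/e.png',cv2.resize(cv2.imread('pics/w4.png')[190:390,0:200],None,fx=3,fy=3,interpolation=cv2.INTER_CUBIC))
E
```

```text
nosetop [0.46500789 0.0139618  0.20291949] [array([-0.56, -0.31]), array([ 0.67, -0.01]), array([0.28, 0.66])]
lip end top [0.46476571 0.00973023 0.22204591] [array([-0.12,  0.06]), array([ 0.53, -0.01]), array([-0.55, -0.11])]
lip plate front-right [0.47119731 0.03459716 0.22556843] [array([-0.03, -0.57]), array([-1.02,  0.01]), array([1.85, 1.3 ])]
knob disc [ 0.53198104 -0.00629371  0.19635992] [array([ 0.04, -0.17]), array([0.11, 0.45]), array([-0.24, -0.31])]
```

View pics/e.png

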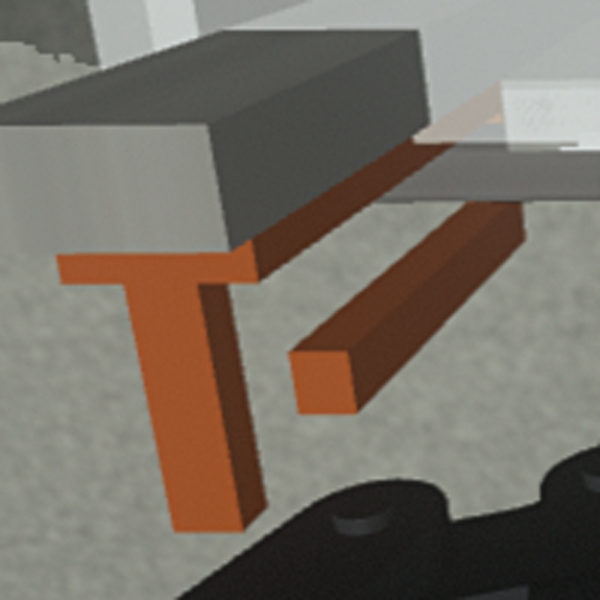

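Request:
{"name": "arm_command", "arguments": {
  "targets": [
    [0.01, 0.0004, 0, -0.0015, 0],
    [0.01, 0.0008, 0, -0.0031, 0],
    [0.01, 0.0013, 0, -0.0047, 0],
    [0.01, 0.0018, 0, -0.0063, 0],
    [0.01, 0.0022, 0, -0.0078, 0],
    [0.01, 0.0028, 0, -0.0093, 0],
    [0.01, 0.0028, 0, -0.0093, 0],
    [0.01, 0.0028, 0, -0.0093, 0]
  ]
}}

```text
time_s: 4.97
tcp_pos: [0.5325, 0.011, 0.1864]
tcp_rot: [0.999, 0.05, 0.0, 0.0]
wrist_force: [1.9, -1.2, -3.6]
grip_width: 0.0128
```

```bash
python3 - <<'E'
from h import *
s=telemetry.observe();print(s['tcp_pos'],s['wrist_force'],s['torque'],s['grip_width'])
snap('wrist','w5.png');snap('scene','s5.png')
E
```

```text
[0.53253749 0.01095785 0.18637844] [ 1.87998727 -1.16396776 -3.61664229] [-0.12942342 -0.15931438  0.0661385 ] 0.012775755140436005
```

View pics/w5.png

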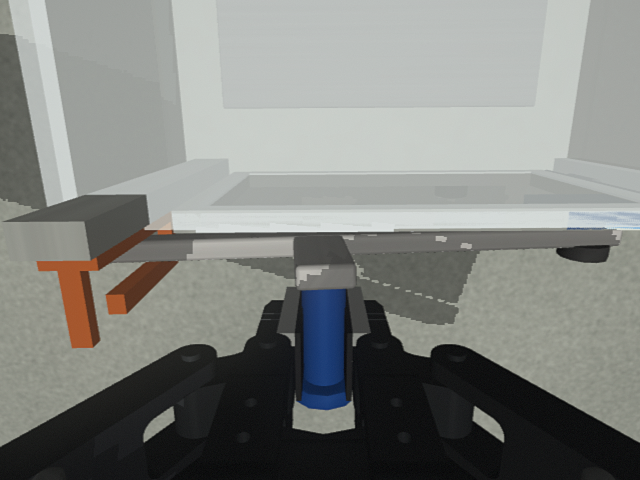

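Request:
{"name": "arm_command", "arguments": {
  "targets": [
    [0.01, 0.0005, 0, -0.0015, 0],
    [0.01, 0.0011, 0, -0.003, 0],
    [0.01, 0.0016, 0, -0.0045, 0],
    [0.01, 0.0023, 0, -0.0061, 0],
    [0.01, 0.0023, 0, -0.0061, 0],
    [0.01, 0.0023, 0, -0.0061, 0]
  ]
}}

```text
time_s: 5.57
tcp_pos: [0.5347, 0.0112, 0.1926]
tcp_rot: [0.999, 0.05, -0.0, 0.0]
wrist_force: [1.1, -0.4, -3.3]
grip_width: 0.0129
```

```bash
python3 - <<'E'
from h import *
s=telemetry.observe();print(s['tcp_pos'],s['wrist_force'],s['torque'],s['grip_width'])
E
```

```text
[0.53470076 0.01118983 0.19255245] [ 1.14553068 -0.3506055  -3.34943295] [-0.11718355  0.04879851  0.10731515] 0.012947925672690482
```

Request:
{"name": "arm_command", "arguments": {
  "targets": [
    [0.01, 0.0006, 0, -0.0015, 0],
    [0.01, 0.0013, 0, -0.003, 0],
    [0.01, 0.0013, 0, -0.003, 0],
    [0.01, 0.0013, 0, -0.003, 0]
  ]
}}

```text
time_s: 5.9
tcp_pos: [0.5359, 0.0113, 0.1954]
tcp_rot: [0.999, 0.05, -0.0, 0.0]
wrist_force: [-1.3, -0.5, -2.6]
grip_width: 0.0128
```

```bash
python3 - <<'E'
from h import *
import pickle
s=telemetry.observe();print(s['tcp_pos'],s['wrist_force'],s['torque'],s['grip_width'])
im,p=snap('wrist','w6.png');np.save('w6.npy',im);pickle.dump(p,open('w6.pkl','wb'));s,_=snap('scene','s6.png')
cv2.imwrite('pics/s6c.png',cv2.resize(s[140:220,340:420],None,fx=7,fy=7,interpolation=cv2.INTER_CUBIC)[:,:,::-1])
E
```

```text
[0.5358585  0.01129522 0.19539768] [-1.25577888 -0.49543271 -2.63370318] [-0.15825328  0.32365609  0.03516309] 0.012824126674290042
```

View pics/w6.png

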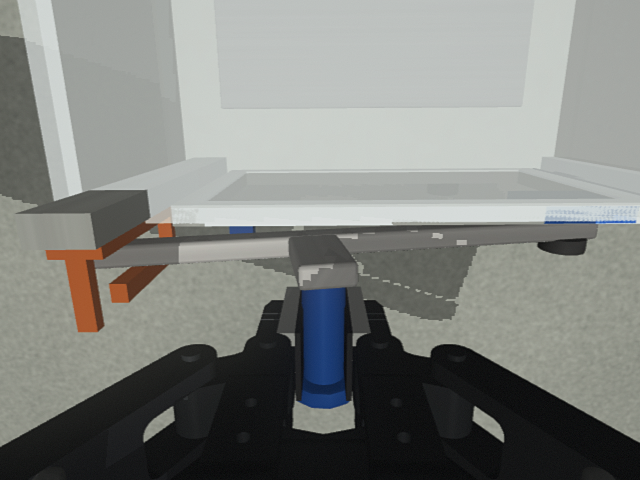

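View pics/s6c.png

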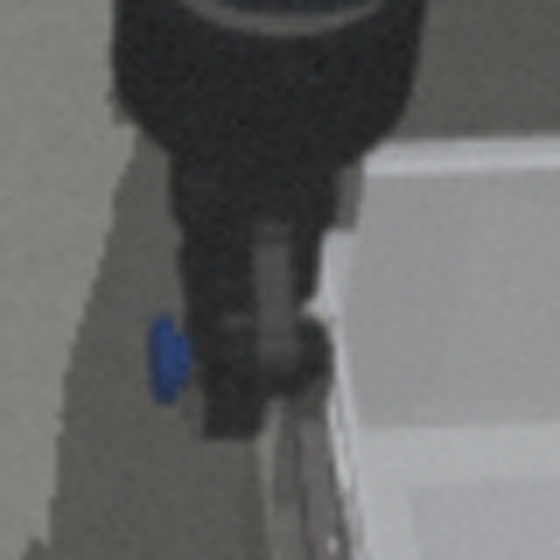

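Request:
{"name": "arm_command", "arguments": {
  "targets": [
    [0.01, 0.0003, 0, -0.0007, 0],
    [0.01, 0.0005, 0, -0.0012, 0],
    [0.01, 0.0005, 0, -0.0012, 0],
    [0.01, 0.0005, 0, -0.0012, 0]
  ]
}}

```text
time_s: 6.33
tcp_pos: [0.5364, 0.0113, 0.1966]
tcp_rot: [0.999, 0.05, -0.0, -0.0]
wrist_force: [-2.2, -0.4, -1.4]
grip_width: 0.013
```

Request:
{"name": "arm_command", "arguments": {
  "targets": [
    [0.01, 0.0002, 0, -0.0004, 0],
    [0.01, 0.0004, 0, -0.0008, 0],
    [0.01, 0.0004, 0, -0.0008, 0],
    [0.01, 0.0004, 0, -0.0008, 0]
  ]
}}

```text
time_s: 6.67
tcp_pos: [0.5367, 0.0114, 0.1973]
tcp_rot: [0.999, 0.05, -0.0, -0.0]
wrist_force: [-3.4, -0.9, -1.9]
grip_width: 0.0128
```

```bash
cat > o.py <<'E'
from h import *
s=telemetry.observe();print(s['tcp_pos'].round(5),s['wrist_force'].round(2),s['torque'].round(3),s['joint_efforts'].round(2))
E
python3 o.py
```

```text
[0.53672 0.01142 0.19734] [-3.4  -0.89 -1.89] [-0.224  0.701  0.069] [  0.47 -41.98 -36.63   0.59  -1.16   0.08]
```

Request:
{"name": "arm_command", "arguments": {
  "targets": [
    [0.01, -0.0001, 0, -0.0003, 0],
    [0.01, -0.0001, 0, -0.0006, 0],
    [0.01, -0.0001, 0, -0.0006, 0],
    [0.01, -0.0001, 0, -0.0006, 0]
  ]
}}

```text
time_s: 7.0
tcp_pos: [0.537, 0.0114, 0.1981]
tcp_rot: [0.999, 0.05, 0.0, -0.0]
wrist_force: [-1.8, -1.1, -1.2]
grip_width: 0.0129
```

Request:
{"name": "arm_command", "arguments": {
  "targets": [
    [0.01, 0.0001, 0, -0.0003, 0],
    [0.01, 0.0001, 0, -0.0006, 0],
    [0.01, 0.0001, 0, -0.0006, 0],
    [0.01, 0.0001, 0, -0.0006, 0]
  ]
}}

```text
time_s: 7.33
tcp_pos: [0.5373, 0.0114, 0.1987]
tcp_rot: [0.999, 0.05, 0.0, -0.0]
wrist_force: [0.5, -0.0, -2.3]
grip_width: 0.0131
```

Request:
{"name": "arm_command", "arguments": {
  "targets": [
    [0.01, 0.0001, 0, -0.0003, 0],
    [0.01, 0.0002, 0, -0.0006, 0],
    [0.01, 0.0002, 0, -0.0006, 0],
    [0.01, 0.0002, 0, -0.0006, 0]
  ]
}}

```text
time_s: 7.67
tcp_pos: [0.5375, 0.0114, 0.1992]
tcp_rot: [0.999, 0.05, 0.0, -0.0]
wrist_force: [1.3, -0.2, -4.5]
grip_width: 0.0131
```

Request:
{"name": "arm_command", "arguments": {
  "targets": [
    [0.01, 0.0001, 0, -0.0003, 0],
    [0.01, 0.0002, 0, -0.0006, 0],
    [0.01, 0.0002, 0, -0.0006, 0],
    [0.01, 0.0002, 0, -0.0006, 0]
  ]
}}

```text
time_s: 8.0
tcp_pos: [0.5377, 0.0115, 0.1998]
tcp_rot: [0.999, 0.05, 0.0, -0.0]
wrist_force: [4.7, 0.4, -5.7]
grip_width: 0.0131
```

Request:
{"name": "arm_command", "arguments": {
  "targets": [
    [0.01, 0.0003, 0, -0.0002, 0],
    [0.01, 0.0005, 0, -0.0004, 0],
    [0.01, 0.0005, 0, -0.0004, 0],
    [0.01, 0.0005, 0, -0.0004, 0]
  ]
}}

```text
time_s: 8.33
tcp_pos: [0.538, 0.0115, 0.2004]
tcp_rot: [0.999, 0.05, 0.0, 0.0]
wrist_force: [1.6, 0.8, -3.9]
grip_width: 0.013
```

Request:
{"name": "arm_command", "arguments": {
  "targets": [
    [0.01, 0.0001, 0, -0.0002, 0],
    [0.01, 0.0002, 0, -0.0005, 0],
    [0.01, 0.0002, 0, -0.0005, 0],
    [0.01, 0.0002, 0, -0.0005, 0]
  ]
}}

```text
time_s: 8.67
tcp_pos: [0.5381, 0.0115, 0.2008]
tcp_rot: [0.999, 0.05, 0.0, 0.0]
wrist_force: [1.2, -0.0, -4.7]
grip_width: 0.0127
```

Request:
{"name": "arm_command", "arguments": {
  "targets": [
    [0.01, 0.0001, 0, -0.0002, 0],
    [0.01, 0.0002, 0, -0.0004, 0],
    [0.01, 0.0002, 0, -0.0004, 0],
    [0.01, 0.0002, 0, -0.0004, 0]
  ]
}}

```text
time_s: 9.0
tcp_pos: [0.5383, 0.0115, 0.201]
tcp_rot: [0.999, 0.05, -0.0, -0.0]
wrist_force: [2.7, 0.8, -6.0]
grip_width: 0.0134
```

Request:
{"name": "arm_command", "arguments": {
  "targets": [
    [0.01, 0.0001, 0, -0.0002, 0],
    [0.01, 0.0002, 0, -0.0004, 0],
    [0.01, 0.0002, 0, -0.0004, 0],
    [0.01, 0.0002, 0, -0.0004, 0]
  ]
}}

```text
time_s: 9.33
tcp_pos: [0.5385, 0.0116, 0.2014]
tcp_rot: [0.999, 0.05, -0.0, -0.0]
wrist_force: [2.2, 0.4, -5.5]
grip_width: 0.0126
```

```bash
python3 o.py;python3 - <<'E'
from h import *
im,p=snap('wrist','w7.png')
cv2.imwrite('pics/w7c.png',cv2.resize(im[180:340,30:230],None,fx=3.7,fy=3.7,interpolation=cv2.INTER_CUBIC)[:,:,::-1])
E
```

```text
[0.53845 0.01156 0.20144] [ 2.2   0.45 -5.5 ] [ 0.059 -0.212  0.045] [ -0.43 -43.51 -35.29  -0.29   0.66   0.07]
```

View pics/w7c.png

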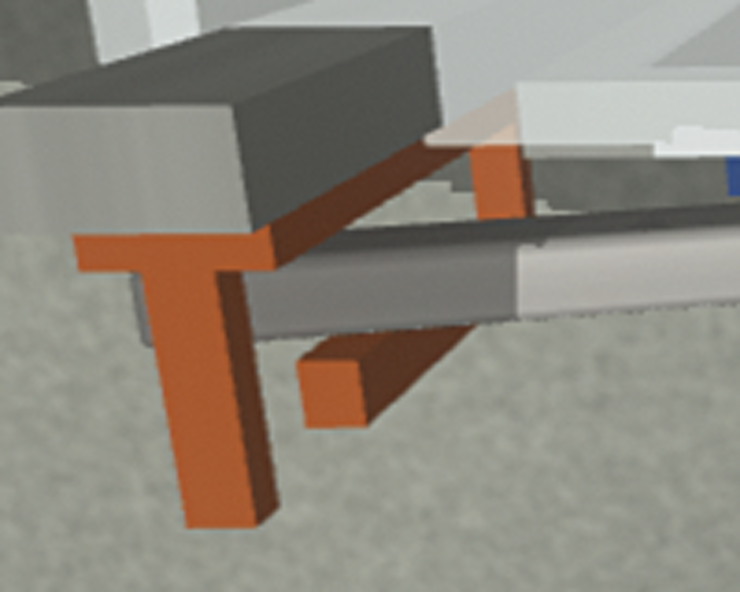

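Request:
{"name": "arm_command", "arguments": {
  "targets": [
    [0.01, 0.0001, 0, -0.0002, 0],
    [0.01, 0.0002, 0, -0.0004, 0],
    [0.01, 0.0002, 0, -0.0004, 0],
    [0.01, 0.0002, 0, -0.0004, 0]
  ]
}}

```text
time_s: 9.72
tcp_pos: [0.5387, 0.0116, 0.2019]
tcp_rot: [0.999, 0.05, -0.0, -0.0]
wrist_force: [2.2, 0.7, -6.0]
grip_width: 0.0132
```

```bash
python3 o.py
```

```text
[0.53866 0.01155 0.20187] [ 2.24  0.68 -6.01] [ 0.072 -0.302  0.037] [ -0.45 -43.72 -35.43  -0.31   0.68   0.07]
```

Request:
{"name": "arm_command", "arguments": {
  "targets": [
    [0.01, 0.0001, 0, -0.0002, 0],
    [0.01, 0.0002, 0, -0.0004, 0],
    [0.01, 0.0002, 0, -0.0004, 0],
    [0.01, 0.0002, 0, -0.0004, 0]
  ]
}}

```text
time_s: 10.05
tcp_pos: [0.5389, 0.0116, 0.2025]
tcp_rot: [0.999, 0.05, 0.0, 0.0]
wrist_force: [2.6, 1.2, -4.3]
grip_width: 0.0129
```

```bash
python3 o.py
```

```text
[0.53894 0.01158 0.20248] [ 2.64  1.23 -4.26] [ 0.109 -0.252  0.029] [ -0.55 -42.91 -35.05  -0.34   0.56   0.07]
```

Request:
{"name": "arm_command", "arguments": {
  "targets": [
    [0.01, 0.0001, 0, -0.0002, 0],
    [0.01, 0.0002, 0, -0.0004, 0],
    [0.01, 0.0002, 0, -0.0004, 0],
    [0.01, 0.0002, 0, -0.0004, 0]
  ]
}}

```text
time_s: 10.38
tcp_pos: [0.5391, 0.0116, 0.2027]
tcp_rot: [0.999, 0.05, 0.0, -0.0]
wrist_force: [2.5, 1.4, -4.5]
grip_width: 0.013
```

Request:
{"name": "arm_command", "arguments": {
  "targets": [
    [0.01, 0.0001, 0, -0.0002, 0],
    [0.01, 0.0002, 0, -0.0004, 0],
    [0.01, 0.0002, 0, -0.0004, 0],
    [0.01, 0.0002, 0, -0.0004, 0]
  ]
}}

```text
time_s: 10.72
tcp_pos: [0.5392, 0.0116, 0.2031]
tcp_rot: [0.999, 0.05, -0.0, -0.0]
wrist_force: [1.6, 1.8, -4.4]
grip_width: 0.0129
```

```bash
python3 o.py
```

```text
[0.53925 0.01163 0.20305] [ 1.61  1.84 -4.37] [ 0.086 -0.307  0.025] [ -0.53 -43.27 -35.33  -0.33   0.53   0.07]
```

Request:
{"name": "arm_command", "arguments": {
  "targets": [
    [0.01, 0.0001, 0, -0.0002, 0],
    [0.01, 0.0002, 0, -0.0004, 0],
    [0.01, 0.0002, 0, -0.0004, 0],
    [0.01, 0.0002, 0, -0.0004, 0]
  ]
}}

```text
time_s: 11.05
tcp_pos: [0.5394, 0.0116, 0.2034]
tcp_rot: [0.999, 0.05, -0.0, -0.0]
wrist_force: [3.2, 1.0, -4.7]
grip_width: 0.0134
```

Request:
{"name": "arm_command", "arguments": {
  "targets": [
    [0.01, 0.0001, 0, -0.0002, 0],
    [0.01, 0.0002, 0, -0.0004, 0],
    [0.01, 0.0002, 0, -0.0004, 0],
    [0.01, 0.0002, 0, -0.0004, 0]
  ]
}}

```text
time_s: 11.38
tcp_pos: [0.5396, 0.0117, 0.2038]
tcp_rot: [0.999, 0.05, -0.0, -0.0]
wrist_force: [3.3, 1.3, -5.7]
grip_width: 0.0128
```

```bash
python3 o.py;python3 - <<'E'
from h import *
im,p=snap('wrist','w8.png')
cv2.imwrite('pics/w8c.png',cv2.resize(im[180:340,30:230],None,fx=3.7,fy=3.7,interpolation=cv2.INTER_CUBIC)[:,:,::-1])
E
```

```text
[0.53964 0.01166 0.20383] [ 3.25  1.25 -5.7 ] [ 0.126 -0.192  0.038] [ -0.52 -43.84 -35.77  -0.32   0.55   0.07]
```

View pics/w8c.png

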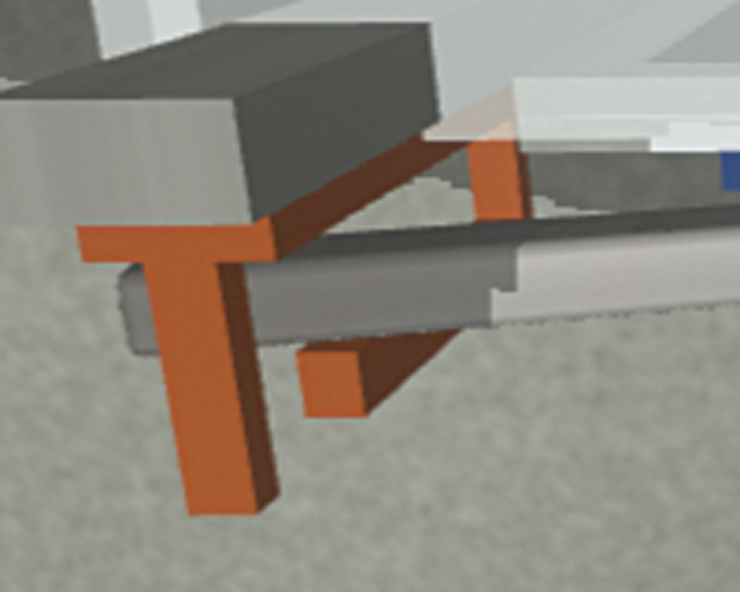

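Request:
{"name": "arm_command", "arguments": {
  "targets": [
    [0.01, 0.0002, 0, -0.0002, 0],
    [0.01, 0.0003, 0, -0.0004, 0],
    [0.01, 0.0003, 0, -0.0004, 0],
    [0.01, 0.0003, 0, -0.0004, 0]
  ]
}}

```text
time_s: 11.77
tcp_pos: [0.5397, 0.0117, 0.2039]
tcp_rot: [0.999, 0.05, -0.0, -0.0]
wrist_force: [2.6, 0.2, -5.5]
grip_width: 0.0131
```

```bash
python3 o.py
```

```text
[0.53968 0.01171 0.20394] [ 2.64  0.16 -5.48] [ 0.022 -0.233  0.047] [ -0.29 -45.13 -37.09  -0.17   0.42   0.07]
```

Request:
{"name": "arm_command", "arguments": {
  "targets": [
    [0.01, 0, 0, 0, 0],
    [0.01, 0, 0, 0, 0]
  ]
}}

```text
time_s: 11.93
tcp_pos: [0.5397, 0.0117, 0.2041]
tcp_rot: [0.999, 0.05, -0.0, -0.0]
wrist_force: [1.0, 0.4, -7.2]
grip_width: 0.013
```

```bash
python3 o.py
```

```text
[0.53972 0.01171 0.20408] [ 1.04  0.41 -7.17] [ 0.021 -0.072  0.031] [ -0.3  -44.92 -37.26  -0.14   0.28   0.07]
```

Request:
{"name": "arm_command", "arguments": {
  "targets": [
    [0.01, 0.0001, 0, -0.0003, 0],
    [0.01, 0.0001, 0, -0.0003, 0],
    [0.01, 0.0001, 0, -0.0003, 0],
    [0.01, 0.0001, 0, -0.0003, 0]
  ]
}}

```text
time_s: 12.27
tcp_pos: [0.5397, 0.0117, 0.2042]
tcp_rot: [0.999, 0.05, -0.0, -0.0]
wrist_force: [1.8, 0.1, -10.7]
grip_width: 0.013
```

```bash
python3 o.py
```

```text
[0.53975 0.01173 0.20417] [  1.78   0.14 -10.68] [-0.036 -0.096  0.123] [ -0.12 -46.5  -38.57  -0.06   0.33   0.07]
```

Request:
{"name": "arm_command", "arguments": {
  "targets": [
    [0.01, -0.0003, 0, 0.0007, 0],
    [0.01, -0.0006, 0, 0.0014, 0],
    [0.01, -0.0008, 0, 0.0021, 0],
    [0.01, -0.001, 0, 0.0026, 0],
    [0.01, -0.001, 0, 0.0026, 0],
    [0.01, -0.001, 0, 0.0026, 0],
    [0.01, -0.001, 0, 0.0026, 0]
  ]
}}

```text
time_s: 12.85
tcp_pos: [0.5391, 0.0115, 0.2024]
tcp_rot: [0.999, 0.05, 0.0, 0.0]
wrist_force: [-3.3, 0.6, -0.5]
grip_width: 0.0133
```

```bash
python3 o.py
```

```text
[0.53905 0.0115  0.20244] [-3.31  0.63 -0.53] [0.008 0.57  0.074] [ -0.24 -40.84 -35.77   0.18  -1.08   0.08]
```

Request:
{"name": "arm_command", "arguments": {
  "targets": [
    [0.01, -0.0003, 0, 0.0003, 0],
    [0.01, -0.0005, 0, 0.0005, 0],
    [0.01, -0.0005, 0, 0.0005, 0],
    [0.01, -0.0005, 0, 0.0005, 0]
  ]
}}

```text
time_s: 13.18
tcp_pos: [0.5386, 0.0115, 0.2016]
tcp_rot: [0.999, 0.05, 0.0, 0.0]
wrist_force: [-3.4, -0.6, 0.4]
grip_width: 0.013
```

```bash
python3 o.py
```

```text
[0.53863 0.01146 0.20158] [-3.4  -0.57  0.44] [-0.018  0.365  0.122] [ -0.11 -40.52 -35.24   0.2   -0.88   0.08]
```

Request:
{"name": "arm_command", "arguments": {
  "targets": [
    [0.01, 0.0003, 0.0012, 0, -0.01],
    [0.01, 0.0006, 0.0025, 0, -0.02],
    [0.01, 0.001, 0.0038, 0, -0.03],
    [0.01, 0.0013, 0.005, 0, -0.04],
    [0.01, 0.0017, 0.0063, 0, -0.05],
    [0.01, 0.0017, 0.0063, 0, -0.05],
    [0.01, 0.0017, 0.0063, 0, -0.05]
  ]
}}

```text
time_s: 13.77
tcp_pos: [0.5412, 0.0052, 0.2015]
tcp_rot: [0.997, 0.075, 0.0, 0.0]
wrist_force: [-0.7, -0.2, 0.6]
grip_width: 0.0129
```

```bash
python3 o.py;python3 - <<'E'
from h import *
im,p=snap('wrist','w9.png')
cv2.imwrite('pics/w9c.png',cv2.resize(im[180:340,30:230],None,fx=3.7,fy=3.7,interpolation=cv2.INTER_CUBIC)[:,:,::-1])
E
```

```text
[0.54118 0.00519 0.20151] [-0.66 -0.17  0.59] [-0.062  0.098  0.114] [ 4.000e-02 -4.131e+01 -3.475e+01  2.200e-01 -2.000e-01  9.000e-02]
```

View pics/w9c.png

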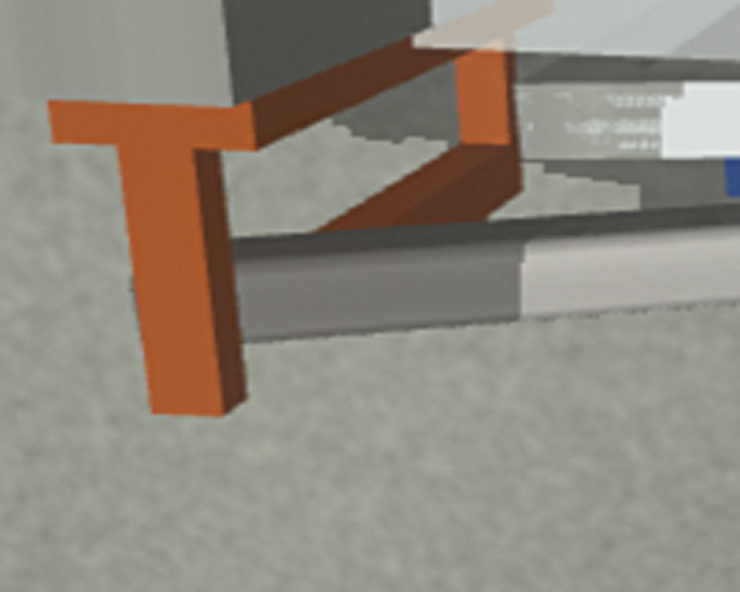

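Request:
{"name": "arm_command", "arguments": {
  "targets": [
    [0.01, 0.0003, 0.0012, 0, -0.01],
    [0.01, 0.0006, 0.0025, 0, -0.02],
    [0.01, 0.0013, 0.005, 0, -0.04],
    [0.01, 0.0021, 0.0075, 0, -0.06],
    [0.01, 0.0029, 0.01, 0, -0.08],
    [0.01, 0.0037, 0.0125, 0, -0.1],
    [0.01, 0.0046, 0.0149, 0, -0.12],
    [0.01, 0.0046, 0.0149, 0, -0.12],
    [0.01, 0.0046, 0.0149, 0, -0.12]
  ]
}}

```text
time_s: 14.57
tcp_pos: [0.5483, -0.0087, 0.2015]
tcp_rot: [0.991, 0.135, 0.001, 0.0]
wrist_force: [5.0, 3.4, -4.5]
grip_width: 0.013
```

```bash
python3 o.py;python3 - <<'E'
from h import *
im,p=snap('wrist','w10.png')
E
```

```text
[ 0.5483  -0.00872  0.20152] [ 4.97  3.35 -4.47] [ 0.374 -0.811  0.117] [-1.680e+00 -4.335e+01 -3.382e+01 -1.020e+00  1.250e+00 -1.000e-02]
```

View pics/w10.png

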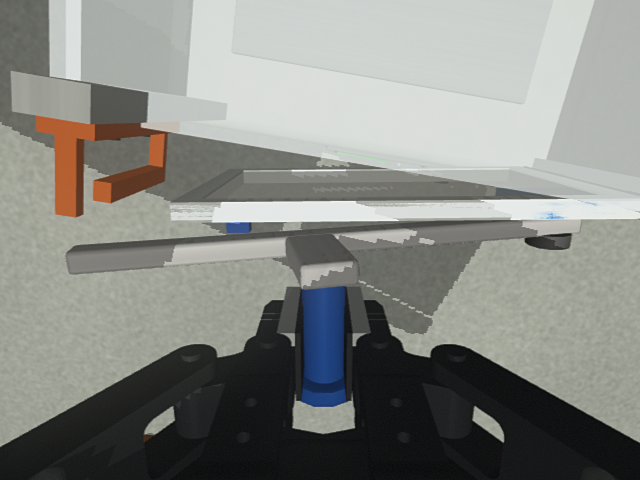

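Request:
{"name": "arm_command", "arguments": {
  "targets": [
    [0.01, 0.0006, 0.0013, 0, -0.01],
    [0.01, 0.0015, 0.0038, 0, -0.03],
    [0.01, 0.0026, 0.0075, 0, -0.06],
    [0.01, 0.0039, 0.0112, 0, -0.09],
    [0.01, 0.0052, 0.0149, 0, -0.12],
    [0.01, 0.0067, 0.0185, 0, -0.15],
    [0.01, 0.0083, 0.0221, 0, -0.18],
    [0.01, 0.01, 0.0257, 0, -0.21],
    [0.01, 0.0117, 0.0292, 0, -0.24],
    [0.01, 0.013, 0.0314, 0, -0.26],
    [0.01, 0.0136, 0.0326, 0, -0.27],
    [0.01, 0.0136, 0.0326, 0, -0.27]
  ]
}}

```text
time_s: 15.62
tcp_pos: [0.5699, -0.036, 0.2012]
tcp_rot: [0.964, 0.267, 0.0, -0.0]
wrist_force: [5.6, 4.1, -3.7]
grip_width: 0.0129
```

```bash
cat >> o.py <<'E'
from scipy.spatial.transform import Rotation as Ro
R=Ro.from_quat(s['tcp_rot']);print('yaw',np.arctan2(*R.as_matrix()[:2,0][::-1]),'Ftool',R.inv().apply(s['wrist_force']).round(2),'t',s['time_s'])
E
python3 o.py
```

```text
[ 0.56995 -0.03603  0.20124] [ 5.58  4.12 -3.73] [ 0.68  -0.875  0.053] [ -2.89 -46.3  -34.35  -1.63   1.15  -0.11]
yaw 0.5414544487398021 Ftool [ 6.91 -0.65  3.74] t 15.6167
```

Request:
{"name": "arm_command", "arguments": {
  "targets": [
    [0.01, 0.0007, 0.0013, 0, -0.01],
    [0.01, 0.0018, 0.0038, 0, -0.03],
    [0.01, 0.003, 0.0075, 0, -0.06],
    [0.01, 0.0043, 0.0112, 0, -0.09],
    [0.01, 0.0057, 0.0149, 0, -0.12],
    [0.01, 0.0072, 0.0185, 0, -0.15],
    [0.01, 0.0088, 0.0221, 0, -0.18],
    [0.01, 0.0106, 0.0256, 0, -0.21],
    [0.01, 0.0124, 0.0291, 0, -0.24],
    [0.01, 0.0144, 0.0325, 0, -0.27],
    [0.01, 0.0157, 0.0347, 0, -0.29],
    [0.01, 0.0164, 0.0358, 0, -0.3]
  ]
}}

```text
time_s: 16.62
tcp_pos: [0.6019, -0.0586, 0.2011]
tcp_rot: [0.913, 0.409, -0.0, -0.0]
wrist_force: [0.8, 4.5, -3.1]
grip_width: 0.0129
```

```bash
python3 o.py
```

```text
[ 0.60189 -0.05856  0.20114] [ 0.78  4.5  -3.05] [ 0.767 -0.265  0.06 ] [ -2.83 -49.93 -35.77  -1.41  -0.06   0.  ]
yaw 0.8416618919000296 Ftool [ 3.87 -2.41  3.06] t 16.6167
```

Request:
{"name": "arm_command", "arguments": {
  "targets": [
    [0.01, 0.0006, 0.0013, 0, -0.01],
    [0.01, 0.0015, 0.0038, 0, -0.03],
    [0.01, 0.0027, 0.0075, 0, -0.06],
    [0.01, 0.004, 0.0112, 0, -0.09],
    [0.01, 0.0054, 0.0149, 0, -0.12],
    [0.01, 0.0069, 0.0185, 0, -0.15],
    [0.01, 0.0085, 0.0221, 0, -0.18],
    [0.01, 0.0103, 0.0256, 0, -0.21],
    [0.01, 0.0121, 0.0291, 0, -0.24],
    [0.01, 0.0141, 0.0325, 0, -0.27],
    [0.01, 0.0154, 0.0347, 0, -0.29],
    [0.01, 0.0161, 0.0358, 0, -0.3]
  ]
}}

```text
time_s: 17.62
tcp_pos: [0.6393, -0.0706, 0.2013]
tcp_rot: [0.842, 0.54, -0.0, -0.0]
wrist_force: [-0.4, 2.8, -2.1]
grip_width: 0.0132
```

```bash
python3 o.py
```

```text
[ 0.6393  -0.07061  0.20128] [-0.4   2.78 -2.12] [ 0.609 -0.019  0.013] [-2.290e+00 -5.428e+01 -3.662e+01 -1.010e+00 -5.000e-01  2.000e-02]
yaw 1.141385966710791 Ftool [ 2.36 -1.52  2.12] t 17.6167
```

Request:
{"name": "arm_command", "arguments": {
  "targets": [
    [0.01, 0.0005, 0.0013, 0, -0.01],
    [0.01, 0.0013, 0.0038, 0, -0.03],
    [0.01, 0.0025, 0.0075, 0, -0.06],
    [0.01, 0.0038, 0.0112, 0, -0.09],
    [0.01, 0.0052, 0.0149, 0, -0.12],
    [0.01, 0.0067, 0.0185, 0, -0.15],
    [0.01, 0.0083, 0.0221, 0, -0.18],
    [0.01, 0.0101, 0.0256, 0, -0.21],
    [0.01, 0.0119, 0.0291, 0, -0.24],
    [0.01, 0.0139, 0.0325, 0, -0.27],
    [0.01, 0.0152, 0.0347, 0, -0.29],
    [0.01, 0.0159, 0.0358, 0, -0.3]
  ]
}}

```text
time_s: 18.62
tcp_pos: [0.6785, -0.0711, 0.2013]
tcp_rot: [0.751, 0.66, -0.0, -0.0]
wrist_force: [-3.0, 2.9, -1.5]
grip_width: 0.0129
```

```bash
python3 o.py; python3 - <<'E'
from h import *
snap('top','t11.png'); 
E
```

```text
[ 0.67855 -0.07108  0.20134] [-2.95  2.86 -1.48] [0.591 0.204 0.062] [-1.890e+00 -5.878e+01 -3.737e+01 -7.500e-01 -7.600e-01  4.000e-02]
yaw 1.4413811491756394 Ftool [ 2.46 -3.3   1.48] t 18.6167
```

View pics/t11.png

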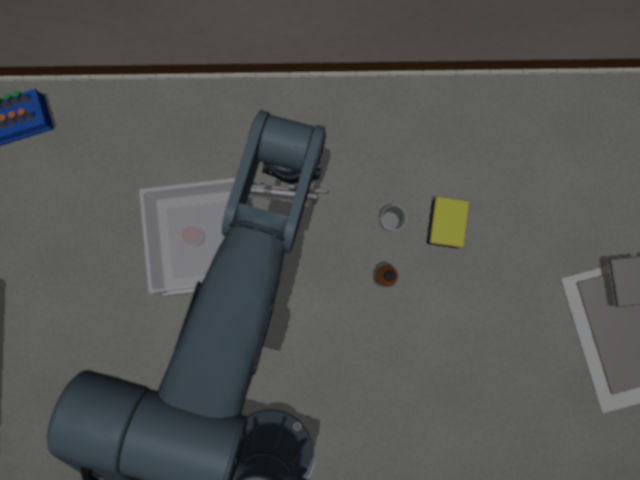

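Request:
{"name": "arm_command", "arguments": {
  "targets": [
    [0.01, 0.0004, 0.0013, 0, -0.01],
    [0.01, 0.0012, 0.0038, 0, -0.03],
    [0.01, 0.0024, 0.0075, 0, -0.06],
    [0.01, 0.0037, 0.0112, 0, -0.09],
    [0.01, 0.0051, 0.0149, 0, -0.12],
    [0.01, 0.0066, 0.0185, 0, -0.15],
    [0.01, 0.0082, 0.0221, 0, -0.18],
    [0.01, 0.0098, 0.0248, 0, -0.205],
    [0.01, 0.0108, 0.0269, 0, -0.222],
    [0.01, 0.0113, 0.0279, 0, -0.23],
    [0.01, 0.0113, 0.0279, 0, -0.23],
    [0.01, 0.0113, 0.0279, 0, -0.23]
  ]
}}

```text
time_s: 19.67
tcp_pos: [0.7078, -0.0634, 0.2015]
tcp_rot: [0.671, 0.741, 0.0, 0.0]
wrist_force: [-1.8, 2.1, -1.6]
grip_width: 0.0131
```

```bash
python3 o.py; python3 - <<'E'
from h import *
snap('wrist','w12.png'); 
E
```

```text
[ 0.70782 -0.06342  0.20145] [-1.78  2.12 -1.56] [0.495 0.106 0.067] [-1.990e+00 -6.229e+01 -3.759e+01 -7.900e-01 -4.200e-01  5.000e-02]
yaw 1.6698585269537947 Ftool [ 2.28 -1.56  1.56] t 19.6667
```

View pics/w12.png

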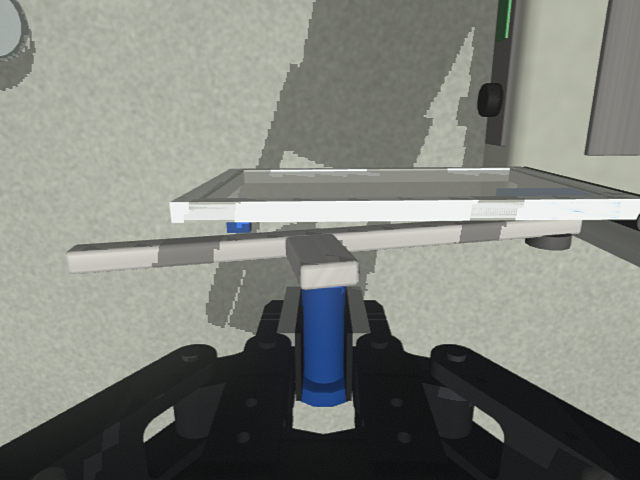

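Request:
{"name": "arm_command", "arguments": {
  "targets": [
    [0.01, -0.0008, 0, 0.0016, 0],
    [0.01, -0.0021, 0, 0.0042, 0],
    [0.01, -0.003, 0, 0.0062, 0],
    [0.01, -0.0039, 0, 0.0081, 0],
    [0.01, -0.0047, 0, 0.0101, 0],
    [0.01, -0.0055, 0, 0.0121, 0],
    [0.01, -0.0062, 0, 0.0142, 0],
    [0.01, -0.0069, 0, 0.0162, 0],
    [0.01, -0.0076, 0, 0.0183, 0],
    [0.01, -0.0082, 0, 0.0203, 0],
    [0.01, -0.0087, 0, 0.0222, 0],
    [0.01, -0.0087, 0, 0.0222, 0]
  ]
}}

```text
time_s: 20.72
tcp_pos: [0.7087, -0.072, 0.1799]
tcp_rot: [0.671, 0.741, 0.0, 0.0]
wrist_force: [-0.8, 4.5, 0.6]
grip_width: 0.0128
```

```bash
python3 o.py
```

```text
[ 0.70866 -0.07198  0.17987] [-0.83  4.52  0.64] [1.017 0.224 0.072] [-3.450e+00 -6.025e+01 -3.596e+01 -1.390e+00 -9.400e-01  5.000e-02]
yaw 1.6701328688045132 Ftool [ 4.58 -0.38 -0.64] t 20.7167
```

Request:
{"name": "arm_command", "arguments": {
  "targets": [
    [0.01, -0.0001, 0, 0.0008, 0],
    [0.01, -0.0002, 0, 0.0016, 0],
    [0.01, -0.0003, 0, 0.0024, 0],
    [0.01, -0.0003, 0, 0.0024, 0],
    [0.01, -0.0003, 0, 0.0024, 0]
  ]
}}

```text
time_s: 21.13
tcp_pos: [0.7094, -0.0718, 0.1797]
tcp_rot: [0.671, 0.742, 0.001, 0.001]
wrist_force: [-4.5, 7.5, 8.6]
grip_width: 0.0128
```

```bash
python3 o.py
```

```text
[ 0.70942 -0.07181  0.17966] [-4.52  7.52  8.56] [1.31  0.628 0.152] [ -4.86 -54.79 -33.42  -1.85  -1.87   0.13]
yaw 1.6707385354295712 Ftool [ 7.94 -3.72 -8.57] t 21.1333
```

Request:
{"name": "arm_command", "arguments": {
  "targets": [
    [0.01, 0.0004, 0, -0.0008, 0],
    [0.01, 0.0008, 0, -0.0018, 0],
    [0.01, 0.0008, 0, -0.0018, 0]
  ]
}}

```text
time_s: 21.38
tcp_pos: [0.709, -0.0719, 0.1798]
tcp_rot: [0.671, 0.741, 0.0, 0.001]
wrist_force: [-2.1, 3.3, 5.2]
grip_width: 0.0131
```

```bash
python3 o.py; python3 - <<'E'
from h import *
snap('wrist','w13.png'); 
E
```

```text
[ 0.70901 -0.07186  0.17979] [-2.07  3.35  5.16] [0.783 0.267 0.08 ] [ -2.79 -57.56 -33.91  -1.2   -0.88   0.11]
yaw 1.6701046227263334 Ftool [ 3.53 -1.72 -5.16] t 21.3833
```

View pics/w13.png

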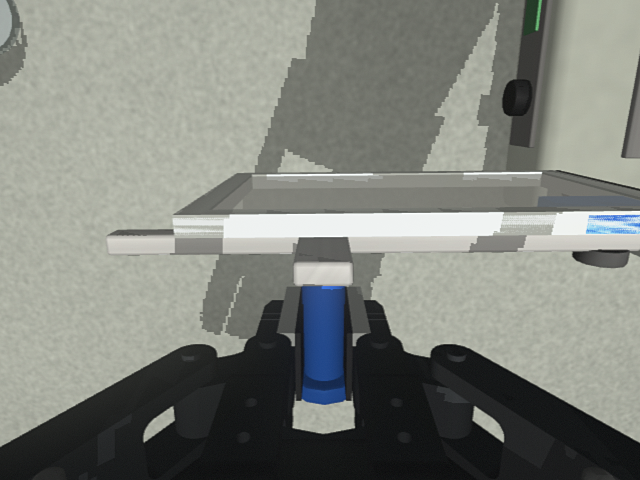

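Request:
{"name": "arm_command", "arguments": {
  "targets": [
    [0.01, 0.0003, 0, -0.0005, 0],
    [0.01, 0.0003, 0, -0.0005, 0],
    [0.01, 0.0003, 0, -0.0005, 0],
    [0.018, 0.0003, 0, -0.0005, 0],
    [0.028, 0.0003, 0, -0.0005, 0],
    [0.04, 0.0003, 0, -0.0005, 0],
    [0.045, 0.0003, 0, -0.0005, 0],
    [0.045, 0.0003, 0, -0.0005, 0],
    [0.045, 0.0003, 0, -0.0005, 0]
  ]
}}

```text
time_s: 22.18
tcp_pos: [0.7083, -0.0715, 0.1789]
tcp_rot: [0.671, 0.741, -0.0, -0.0]
wrist_force: [0.1, 0.3, -0.1]
grip_width: 0.0447
```

```bash
python3 o.py; python3 - <<'E'
from h import *
snap('wrist','w14.png'); 
E
```

```text
[ 0.70831 -0.07154  0.17889] [ 0.12  0.25 -0.12] [ 0.008 -0.018 -0.036] [-4.000e-02 -6.091e+01 -3.509e+01 -1.000e-02  0.000e+00  0.000e+00]
yaw 1.669852739281525 Ftool [0.24 0.14 0.12] t 22.1833
```

View pics/w14.png

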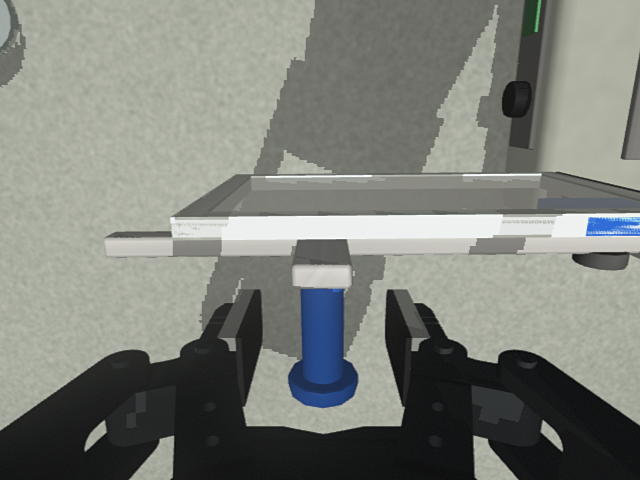

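Released cleanly, with the knob free between the fingers. Now raising the gripper.

Request:
{"name": "arm_command", "arguments": {
  "targets": [
    [0.045, 0, 0, -0.006, 0],
    [0.045, 0, 0, -0.016, 0],
    [0.045, 0, 0, -0.03, 0],
    [0.045, 0, 0, -0.048, 0],
    [0.045, 0, 0, -0.068, 0],
    [0.045, 0, 0, -0.09, 0],
    [0.045, 0, 0, -0.112, 0],
    [0.045, 0, 0, -0.13, 0],
    [0.045, 0, 0, -0.142, 0],
    [0.045, 0, 0, -0.15, 0],
    [0.045, 0, 0, -0.15, 0],
    [0.045, 0, 0, -0.15, 0]
  ]
}}

```text
time_s: 23.23
tcp_pos: [0.7084, -0.0714, 0.3292]
tcp_rot: [0.671, 0.741, 0.0, 0.0]
wrist_force: [-0.8, 0.3, 0.5]
grip_width: 0.0445
```

```bash
python3 o.py; python3 - <<'E'
from h import *
im,p=snap('wrist','w15.png'); t,_=snap('top','t15.png');s,_=snap('scene','s15.png')
cv2.imwrite('pics/s15c.png',cv2.resize(s[60:320,200:540],None,fx=2.3,fy=2.3,interpolation=cv2.INTER_CUBIC)[:,:,::-1])
E
```

```text
[ 0.70839 -0.07136  0.3292 ] [-0.81  0.34  0.54] [ 0.013 -0.032 -0.02 ] [ 6.000e-02 -6.124e+01 -3.899e+01  0.000e+00  5.000e-02 -0.000e+00]
yaw 1.669995113726902 Ftool [ 0.42 -0.78 -0.54] t 23.2333
```

View pics/w15.png

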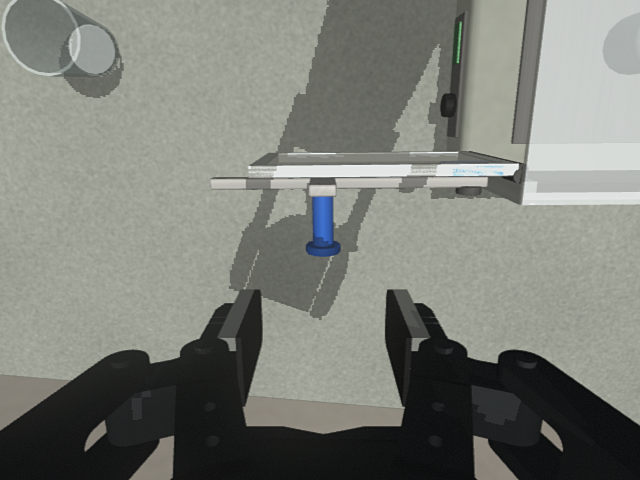

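View pics/s15c.png

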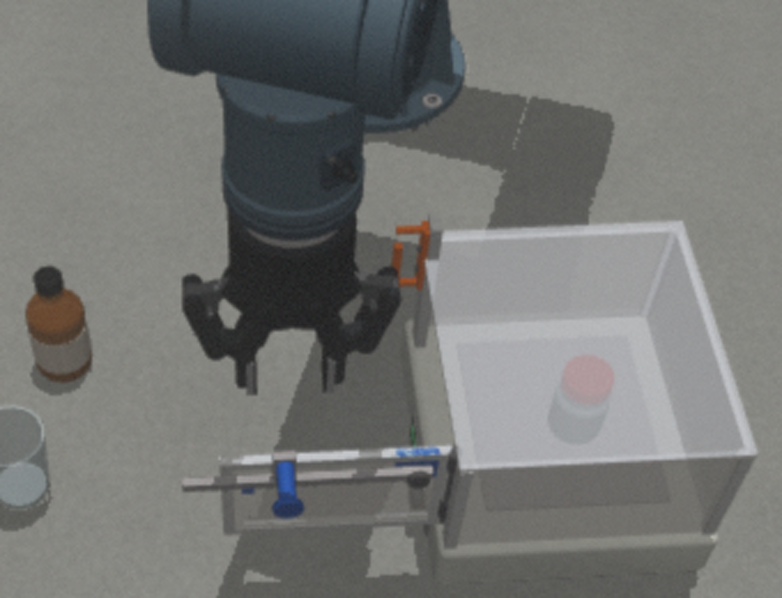

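```bash
python3 - <<'E'
from h import *
a=cv2.imread('pics/scene1.png').astype(int);b=cv2.imread('pics/s15.png').astype(int)
for n,(x0,y0,x1,y1) in dict(bottle=(205,170,245,230),beaker=(183,232,226,285),box=(100,220,175,295),jar=(435,205,475,250),keeper=(368,154,385,190)).items():
    d=np.abs(a-b)[y0:y1,x0:x1].max(2);print(n,(d>40).sum(),d.mean().round(1))
for nm in('scene1','s15'):
    im=cv2.cvtColor(cv2.imread(f'pics/{nm}.png'),cv2.COLOR_BGR2RGB)
    print(nm,comps(im,(3,120,60),(18,255,255),(366,150,392,190))[0])
s=telemetry.observe();print(s['time_s'],s['grip_width'],ticket.job_done())
E
```

```text
bottle 0 9.8
beaker 0 11.1
box 0 12.4
jar 0 14.8
keeper 129 27.3
scene1 [([372, 156, 15, 21, 91], [381.6, 162.9]), ([370, 166, 7, 18, 57], [372.5, 176.1])]
s15 [([372, 156, 15, 30, 136], [381.1, 169.6]), ([371, 166, 4, 13, 40], [372.4, 170.9])]
the job is handed in; nothing more can be done
23.3833 0.0452323337255425 None
```

The guard gate is open at about a right angle and the latch bar is back level on its pin. The gripper has let go and is about 150 mm clear above. I handed the job in at 23.4 s; it reports no verdict.

- **Feeling the gap:** I pinched the blue knob at 25 N and lifted the bar along its arc in small steps. The lip made contact at a knob lift of about 27 mm, with an estimated 3 to 4 N on the lip (the limit is 8 N). I then lowered the knob about 2.4 mm before moving outwards; the bar passed over the nose with no contact force.
- **Swinging and lowering:** I swung the gate with the tool turning along with it. The wrist saw at most about 7 N sideways in the swing.
- **Lowering overshoot:** The knob had slipped about 3 mm in the pads during the lift. So the bar reached its pin sooner than planned and was pressed down with about 8.6 N for a moment, well clear of the keeper. I backed off before opening the fingers.
- **Last checks:**
  - The tool turned about 1.57 rad with the gate, from the shut direction I measured, and the wrist picture showed the gate still in line with it.
  - The bar looked level, and the wrist force was about 1 N, its noise level.
  - The bottle, beaker, box and jar showed no change between the first and last pictures.
- **Check that differed:** The keeper area of the picture did change. I put that down to the bar and gate no longer covering it. The box around its main orange patch kept the same top-left corner (372,156), but I made no separate check that it was not bent.

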